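Set the indexed stop of the packing gauge and push a bagged dial home against it

TASK

Set up the packing gauge for the next bagged dial using only the fingertips: push the sliding stop along its rail, over the first notch, until its spring pin drops into the middle one of the three notches. Then push the bagged dial that lies loose in front of the rail across the table until it touches both the rail's front face and the stop's arm, leaving the stop in its notch. Push gently, never pinch or lift anything, and leave the other things on the table where they are.

Things in the scene. Friction and masses are not known exactly. Their poses are not given: they have to be found in the camera images.
- gauge: Packing gauge fixed to the table: flat dark metal rail, y -205..+200 mm, 44 wide (x -22..+22), top z 12; its front face x = -22 is the pack's fence. On its middle line a steel index bar 12 wide, z 12..20, y -165..+60, with three 10 mm notches. Small rubber bumpers at x +14, y -172 and +68, top z 18. Origin at table height on that line; x away from robot, y left, turned -0.06..0.16 rad.
- stop (a joint): Travel of the sliding stop, m: 0 at its left-hand end, growing to the right (gauge -y) to 0.145; its middle and pin are at gauge y = 0.020 - value. The pin drops into the notches at 0.040, 0.075 (the middle one) and 0.110; starts at 0.028 or less. Sliding takes 1 to 2 N; at a notch the force dips, the stop is drawn in the last 2 to 3 mm, then 7 to 11 N would push it out. It cannot lift or turn.
- pin (a joint): The stop's vertical spring pin, m: 0 while its roller rides on top of the index bar, about 0.004 when it has dropped into a notch (its dark cap in the sleeve on top of the stop then stands 4 mm lower). It cannot be pulled up.
- stop_end (a point): Middle of the stop's left-hand end face (faces gauge +y), z 32: the place to push it right. The grey stop block is 60 mm across the rail (gauge x -30..+30), 70 long, top z 40, with pin sleeve and cap in its middle up to z 51. The end face is flat and full width from z 23 to 40; below it the index bar (top z 20) runs out to the left.
- stop_face (a point): Point on the left face (gauge +y) of the stop's arm, z 10, 98 mm in front of the rail's middle line; axes as the gauge's. The arm, an aluminium bar 14 mm thick, z 3..25, reaches from the stop toward the robot to 134 mm in front of the rail's middle line; its flat left face, flush with the stop's left end, is what the pack is pushed against.
- middle_notch (a point): Middle of the middle notch (fixed to the gauge at y -55 mm), at the height of the index bar's top, z 20. The other two are 35 mm to its left (first) and right (last); each has a white line across the rail, and a white line on both flanks of the stop marks its pin.
- pack_center (a point): Centre of the bagged dial to push: flat round pack (dark card discs, brown edge, clear film), solid disc 196 mm across, 10 thick, loose and flat on the table in front of the left part of the rail; its film slips easily on rail and table and its edges yield. Point is z 5. Home: 120 mm in front of the rail's middle line and 98 mm left of the stop arm's left face. 0.1 to 0.16 kg, about 1 N to push.
- tape_dispenser: Weighted tape dispenser, 52 x 177 x 98 mm, stuck down near the right front; keep clear of it. Origin under its middle, length along y.
- piece_0: Small blue wooden game piece, 22 x 22 x 13 mm, beyond the rail; leave it alone. Origin under its middle.
- piece_1: Another such game piece beyond the rail; leave it alone.
- piece_2: Another such game piece, on the robot's side of the rail, right of the stop's arm; leave it alone.
- pencil: Green pencil, 7 x 112 x 7 mm, lying beyond the rail; leave it alone. Origin under its middle, length along y.

How it is judged:
By the outcome, as a careful person would: the job done as asked, in the order asked, and still so for the second after the job is handed in, with the robot touching nothing.
It also fails if it takes over 53 s, if anything falls off the work surface, if the arm or the gripper's body presses on something with over 40 N, if the wrist force passes 120 N, or if a joint passes its speed limit or range.

ROBOT

A 7-joint arm with a two-finger parallel gripper is mounted at the origin on a cart in front of the work surface, level with it; the furniture and walls round the work are solid. World frame = base frame: x ahead of the robot, y to its left, z up, the work surface at z = 0. Lengths are in m, angles in rad, forces in N, time in s.
With the tool pointing down it reaches from about 0.35 to 0.9 m from the base axis. Payload 8.1 kg.
Tool frame: the origin (TCP) lies between the finger pads; the fingertips stand 17 mm ahead of it and the grasp point (between the pads) lies 2 mm behind it; z points along the fingers, y is the direction in which the jaws open and shut (so a half turn about z gives the same grasp; the last joint's range is limited). The gripper opens to 92 mm and grips with 3 to 60 N. Pads are 19 mm wide; open, the fingers measure 130 mm over their backs; the gripper's body (75 mm by 190 mm) begins 47 mm behind the grasp point.
Start: joints at [-1.381, 0.434, 0.025, 1.573, -0.012, 1.134, -0.075], TCP at [0.18, 0.598, 0.244] pointing down, gripper open.
Joint ranges: [-2.62, 2.62], [-0.44, 2.09], [-1.27, 1.32], [0.08, 2.57], [-1.32, 4.46], [0.12, 2], [-2.74, 2.74]. Speed limits (rad/s): [2.22, 2.22, 3.01, 3.01, 3.14, 3.14, 3.14].

INTERFACE

Orientations are given as a rotation vector (axis times angle).
In Python, from cell import arm gives the robot as it stands. The module is installed in compiled form; this text tells all that it offers.
- The arm moves only by the shell command python3 -m crank 'ROWS' [FORCE]. ROWS is JSON, a list of rows, each a list of 5 numbers: the opening, from 0 (shut) to 1 (fully open), then the shift along the world's x, y, z normalised to -1 to 1, where 1 is 40 cm, then the turn about the world's z normalised to -1 to 1, where 1 is 60 degrees. In form: [[fingers, tx, ty, tz, twist], ...]. A call has exactly 8 rows; each row shifts and turns the commanded pose from where the row before left it; what a row does not reach is not made up. A row lasts 1/12 s, in which the tool goes at most 41.7 mm and 7.16 degrees, less where a joint would pass 70% of its speed; a pose out of reach is approached as far as the arm can. A call with a number of a shift or a turn outside -1 to 1 is refused whole. A call with a gripper value outside its range is refused whole. The fingers move at their own pace and stop on an object; FORCE is the grip in N (left out, the last holds). Time passes only in rows, so rows that do not move let the fingers close, or fill a call up. It gives the time, the measured TCP pose, the force and the opening at its end, in the units of the state.
- arm.observe(): the state, without advancing time (a new reading comes with each control period).
- arm.get_image(name): name is "side" or "top"; returns the picture (420x560x3 uint8, red, green, blue); there is no depth.
- arm.get_calibration(name): a dict with "intrinsics" (3x3 intrinsics, pixels), "extrinsics" (4x4, takes a point from camera to world coordinates). Camera axes: x right, y down, z forward; pixel columns grow to the right and rows downward; lengths in m; the calibration is good to about 2 mm. A picture is of the moment at which its call begins. get_calibration takes no time and is no camera call.
- arm.sign_off(): hands the job in, once; it reports no verdict.
The state is a dict: "clock": time; "joints": joint angles; "dq": joint speeds; "joint_efforts": joint torques, N m; "position": TCP position; "ee_rot": TCP orientation; "force": force on the tool from outside, world axes, zero at the start; "ft_torque": the same for the moment, N m; "width": opening from 0.0 (shut) to 1.0 (fully open).
Only numpy, scipy, OpenCV 4.12 (cv2) and the standard library are available. Lean on these libraries where they do the work, as an engineer would, in place of code of your own. Each camera call takes 0.05 s, during which the arm holds its last target.

## Working session

There is one attempt and no reset: what is moved stays moved. The work goes in short steps, Python scripts to look and compute and a shell command to move; the robot and the scene stay as the last step left them, time stands still between calls to the robot, and variables do not carry over. Pictures are saved under pics/ and viewed, and the job is handed in when it is done.

```bash
mkdir -p pics; python3 - <<'E'
from cell import arm
import cv2
s=arm.observe()
for k,v in s.items(): print(k,v)
for n in("top","side"):
    im=arm.get_image(n); cv2.imwrite(f"pics/{n}0.png",im[:,:,::-1])
    c=arm.get_calibration(n); print(n,c["intrinsics"],c["extrinsics"])
E
```

```text
clock 0.0
joints [-1.3805867   0.43519323  0.02494861  1.57410771 -0.01158177  1.13397092
 -0.07507461]
dq [-4.25559926e-04  4.17658414e-04 -5.88210173e-04 -5.02089201e-05
 -1.25987118e-03  6.90848565e-04  1.01469378e-03]
joint_efforts [-7.92100109e-04 -6.67855239e+01  9.84510854e-01 -3.14454210e+01
 -6.05921005e-02  4.29982482e-02  1.84261830e-04]
position [0.18030767 0.59792325 0.24295904]
ee_rot [-4.58314118e-01 -3.10790127e+00  2.40728737e-03]
force [-0.60586447 -0.43480673  0.26487827]
ft_torque [-0.00961842 -0.01571911 -0.01736535]
width 0.9979418460115224
top [[407.5539531    0.         285.47454959]
 [  0.         407.5539531  213.9804301 ]
 [  0.           0.           1.        ]] [[ 0.1030671  -0.97463798  0.19864035  0.34477893]
 [-0.99466937 -0.10035529  0.02369917 -0.05024385]
 [-0.0031635  -0.20002408 -0.97978587  0.9350083 ]
 [ 0.          0.          0.          1.        ]]
side [[457.34626501   0.         275.10100244]
 [  0.         457.34626501 214.24930041]
 [  0.           0.           1.        ]] [[ 0.97047923 -0.07988136  0.22757204  0.29755459]
 [-0.2408946  -0.36730589  0.89836305 -0.93746592]
 [ 0.01182609 -0.92666356 -0.37570573  0.45305536]
 [ 0.          0.          0.          1.        ]]
```

View pics/top0.png

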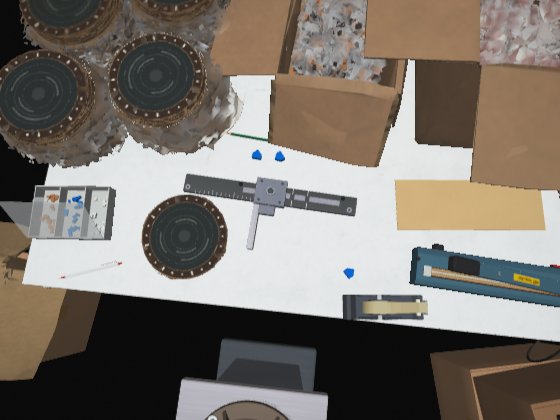

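View pics/side0.png

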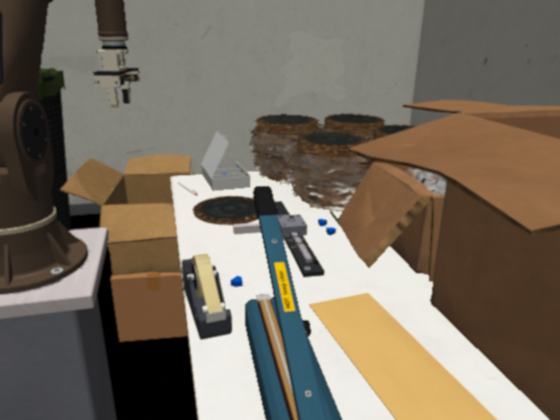

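```bash
cat > h.py <<'E'
import numpy as np,cv2
from cell import arm
def ray(n,u,v,z):
    c=arm.get_calibration(n);K=np.array(c["intrinsics"]);T=np.array(c["extrinsics"])
    d=T[:3,:3]@np.linalg.solve(K,[u,v,1.]);o=T[:3,3]
    return o+d*(z-o[2])/d[2]
def proj(n,p):
    c=arm.get_calibration(n);K=np.array(c["intrinsics"]);T=np.array(c["extrinsics"])
    q=K@(T[:3,:3].T@(np.array(p)-T[:3,3]));return q[:2]/q[2]
def crop(im,u0,v0,w,h,s,name):
    cv2.imwrite(name,cv2.resize(im[v0:v0+h,u0:u0+w,::-1],None,fx=s,fy=s,interpolation=cv2.INTER_CUBIC))
E
python3 - <<'E'
from h import *
im=cv2.imread("pics/top0.png")[:,:,::-1]
crop(im,175,160,190,100,4,"pics/c1.png")
crop(im,130,180,140,110,5,"pics/c2.png")
E
```

```text
(no output)
```

View pics/c1.png

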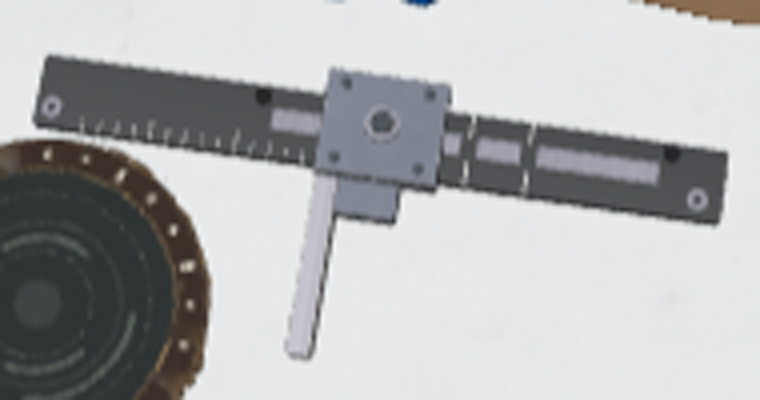

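View pics/c2.png

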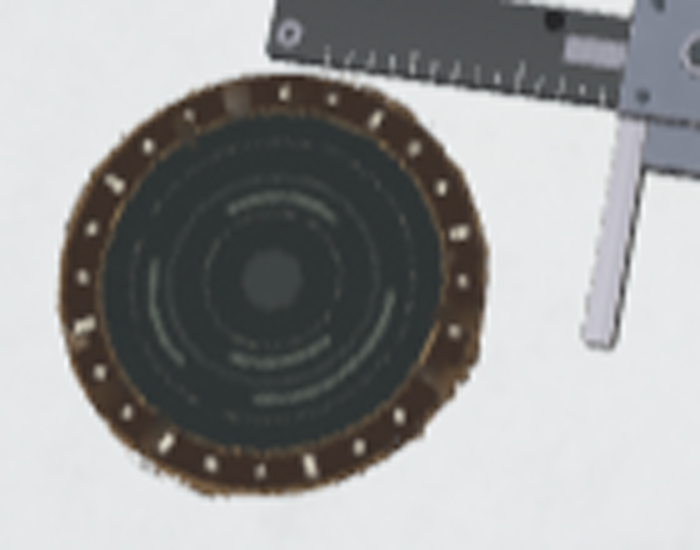

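```bash
cat >> h.py <<'E'
def c1(u,v,z): return ray("top",175+(u-1.5)/4,160+(v-1.5)/4,z)
def c2(u,v,z): return ray("top",130+(u-2)/5,180+(v-2)/5,z)
E
python3 - <<'E'
from h import *
np.set_printoptions(precision=4,suppress=True)
LB,LF,RB,RF=[c1(*p,.012) for p in((48,57),(35,127),(727,152),(716,224))]
print(LB,LF,RB,RF,np.linalg.norm(LB-RB),np.linalg.norm(LB-LF),np.linalg.norm(LF-RF),np.linalg.norm(RB-RF))
L=(LB+LF)/2;R=(RB+RF)/2
ey=(L-R)/np.linalg.norm(L-R);ex=np.array([ey[1],-ey[0],0])
th=np.arctan2(-ey[0],ey[1]);O=(L+R)/2+ex*0+ey*.0025;O[2]=0
print("th",th,"O",O,ex,ey)
def g(p): p=p-O;return np.array([p@ex,p@ey,p[2]])
for n,p in dict(pin=c1(381,122,.051),tl=c1(331,67,.04),bl=c1(316,172,.04),tr=c1(450,84,.04),br=c1(437,189,.04),armtipL=c1(287,354,.025),armtipR=c1(312,359,.025),armTL=c1(318,180,.025),n2=c1(470,150,.012),n2f=c1(465,187,.012),n3=c1(525,190,.012),pack=c2(273,281,.01),pl=c2(62,281,.008),pr=c2(487,281,.008),pt=c2(273,75,.008),pb=c2(273,493,.008),bump1=c1(263,96,.018),bump2=c1(672,153,.018)).items(): print(n,p,g(p))
E
```

```text
[0.6041 0.2142 0.012 ] [0.5611 0.2153 0.012 ] [ 0.5875 -0.1882  0.012 ] [ 0.5442 -0.1848  0.012 ] 0.4027057521225241 0.04300193113577649 0.40045392923387363 0.0434624800308116
th -0.041839643357206246 O [0.5743 0.0166 0.    ] [ 0.9991 -0.0418  0.    ] [0.0418 0.9991 0.    ]
pin [0.5747 0.0115 0.051 ] [ 0.0006 -0.0051  0.051 ]
tl [0.6069 0.0443 0.04  ] [0.0314 0.029  0.04  ]
bl [0.5449 0.0455 0.04  ] [-0.0307  0.0277  0.04  ]
tr [ 0.6038 -0.0243  0.04  ] [ 0.0312 -0.0397  0.04  ]
br [ 0.5421 -0.0233  0.04  ] [-0.0305 -0.0413  0.04  ]
armtipL [0.4426 0.0509 0.025 ] [-0.133   0.0287  0.025 ]
armtipR [0.4413 0.0366 0.025 ] [-0.1338  0.0144  0.025 ]
armTL [0.5437 0.0454 0.025 ] [-0.0318  0.0275  0.025 ]
n2 [ 0.5734 -0.0392  0.012 ] [ 0.0014 -0.0558  0.012 ]
n2f [ 0.5511 -0.0385  0.012 ] [-0.0209 -0.0561  0.012 ]
n3 [ 0.5529 -0.0733  0.012 ] [-0.0177 -0.0907  0.012 ]
pack [0.4577 0.1979 0.01  ] [-0.1241  0.1762  0.01  ]
pl [0.448 0.295 0.008] [-0.1379  0.2729  0.008 ]
pr [0.4681 0.1005 0.008 ] [-0.1097  0.0794  0.008 ]
pt [0.5545 0.2133 0.008 ] [-0.028   0.1957  0.008 ]
pb [0.3626 0.1837 0.008 ] [-0.2185  0.1581  0.008 ]
bump1 [0.5918 0.084  0.018 ] [0.0146 0.0681 0.018 ]
bump2 [ 0.5821 -0.1557  0.018 ] [ 0.0149 -0.1718  0.018 ]
```

```bash
python3 -m crank '[[0,0.062,-0.08,0,-0.079],[0,0.062,-0.08,0,-0.079],[0,0.062,-0.08,0,-0.079],[0,0.062,-0.08,0,-0.079],[0,0.062,-0.08,0,-0.079],[0,0.062,-0.08,0,-0.079],[0,0.062,-0.08,0,-0.079],[0,0.062,-0.08,0,-0.079]]' 10
```

```text
clock: 0.77
position: [0.3795, 0.3405, 0.2436]
ee_rot: [-1.449, -2.787, 0.0]
force: [0.7, 0.2, -0.3]
width: 0.469
```

```bash
python3 -m crank '[[0,0.062,-0.08,0,-0.079],[0,0.062,-0.08,0,-0.079],[0,0.062,-0.08,0,-0.079],[0,0.062,-0.08,0,-0.079],[0,0.062,-0.08,0,-0.079],[0,0.062,-0.08,0,-0.079],[0,0.062,-0.07,0,-0.079],[0,0.06,-0.04,0,-0.079]]'
cat >> h.py <<'E'
O=np.array([.5743,.0166,0]);th=-.04184
ex=np.array([np.cos(th),np.sin(th),0]);ey=np.array([-np.sin(th),np.cos(th),0])
def g(p): p=np.array(p)-O;return np.array([p@ex,p@ey,p[2]])
def w(x,y,z): return O+x*ex+y*ey+np.array([0,0,z])
def st():
    from scipy.spatial.transform import Rotation as R
    s=arm.observe();m=R.from_rotvec(s["ee_rot"]).as_matrix()
    yj=np.degrees(np.arctan2(m[1,1],m[0,1]))
    print("t",round(s["clock"],2),"world",np.round(s["position"],4),"gauge",np.round(g(s["position"]),4),"jaw deg",round(yj,2),"tilt",np.round(m[:,2],3),"F",np.round(s["force"],2),"w",round(s["width"],3))
E
python3 -c "from h import *;st();print(w(0,.06,.2))"
```

```text
clock: 1.43
position: [0.5773, 0.1019, 0.2439]
ee_rot: [2.279, 2.161, -0.001]
force: [0.1, 0.6, -0.1]
width: 0.006
t 1.43 world [0.5773 0.1019 0.2439] gauge [-0.0005  0.0853  0.2439] jaw deg -3.07 tilt [ 0.    -0.001 -1.   ] F [ 0.06  0.59 -0.14] w 0.006
[0.57680967 0.07654749 0.2       ]
```

```bash
python3 -m crank '[[0,0,-0.045,0,0.011],[0,0,-0.04,-0.08,0],[0,0,0,-0.08,0],[0,0,0,-0.08,0],[0,0,0,-0.08,0],[0,0,0,-0.08,0],[0,0,0,-0.06,0],[0,0,0,-0.04,0]]'
python3 - <<'E'
from h import *
st()
crop(arm.get_image("side"),200,180,140,105,5,"pics/s1.png")
crop(arm.get_image("top"),205,160,140,100,5,"pics/t1.png")
E
```

```text
clock: 2.1
position: [0.5747, 0.0723, 0.0407]
ee_rot: [-2.258, -2.182, 0.005]
force: [-1.0, 0.2, 0.5]
width: 0.004
t 2.1 world [0.5747 0.0723 0.0407] gauge [-0.002   0.0556  0.0407] jaw deg -1.96 tilt [-0.004 -0.001 -1.   ] F [-0.99  0.18  0.51] w 0.004
```

View pics/s1.png

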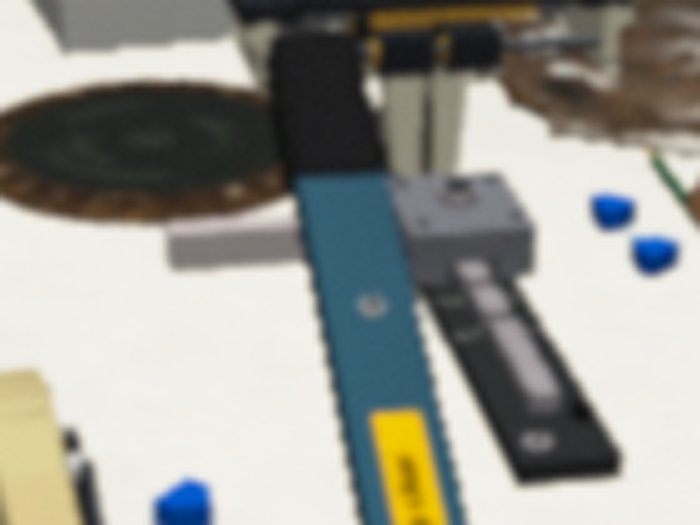

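View pics/t1.png

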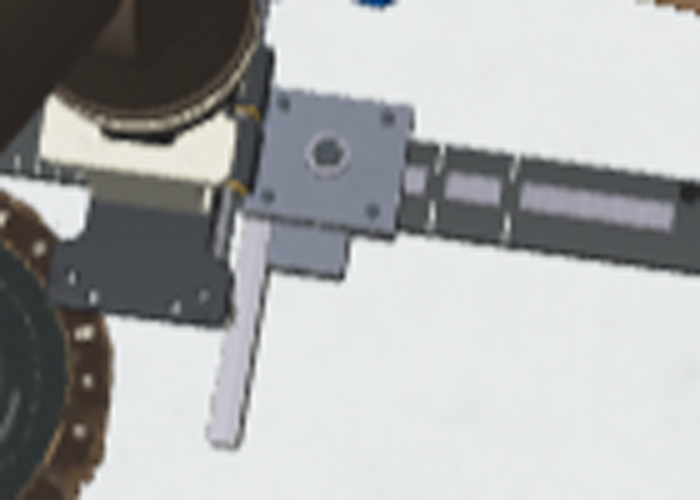

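```bash
python3 -m crank '[[0,0.002,-0.01,0.002,0],[0,0.002,-0.01,0,0],[0,0,-0.01,0,0],[0,0,-0.005,0,0],[0,0,-0.005,0,0],[0,0,0,0,0],[0,0,0,0,0],[0,0,0,0,0]]'
python3 -c "from h import *;st()"
```

```text
clock: 2.87
position: [0.578, 0.0565, 0.0447]
ee_rot: [-2.259, -2.183, -0.0]
force: [-0.6, -0.3, -0.2]
width: 0.005
t 2.87 world [0.578  0.0565 0.0447] gauge [0.002  0.04   0.0447] jaw deg -1.96 tilt [ 0.  0. -1.] F [-0.63 -0.28 -0.24] w 0.005
```

```bash
python3 -m crank '[[0,0,-0.004,0,0],[0,0,-0.004,0,0],[0,0,-0.004,0,0],[0,0,-0.004,0,0],[0,0,-0.004,0,0],[0,0,-0.004,0,0],[0,-0.001,-0.004,0,0],[0,-0.001,-0.004,0,0]]'
python3 -c "from h import *;st()"
python3 -m crank '[[0,0,-0.004,0,0],[0,0,-0.004,0,0],[0,0,-0.004,0,0],[0,0,-0.004,0,0],[0,0,-0.004,0,0],[0,0,-0.004,0,0],[0,-0.001,-0.004,0,0],[0,-0.001,-0.004,0,0]]'
python3 - <<'E'
from h import *
st()
crop(arm.get_image("side"),200,180,140,105,5,"pics/s2.png")
crop(arm.get_image("top"),205,160,140,100,5,"pics/t2.png")
E
```

```text
clock: 3.53
position: [0.5774, 0.0429, 0.0446]
ee_rot: [2.259, 2.182, -0.0]
force: [-0.5, 0.4, 0.3]
width: 0.007
t 3.53 world [0.5774 0.0429 0.0446] gauge [0.002  0.0264 0.0446] jaw deg -1.99 tilt [ 0.    -0.001 -1.   ] F [-0.47  0.36  0.33] w 0.007
clock: 4.2
position: [0.5768, 0.0303, 0.0446]
ee_rot: [2.259, 2.182, 0.001]
force: [1.8, 1.3, -0.4]
width: 0.002
t 4.2 world [0.5768 0.0303 0.0446] gauge [0.0019 0.0138 0.0446] jaw deg -1.98 tilt [ 0.001 -0.    -1.   ] F [ 1.8   1.25 -0.4 ] w 0.002
```

View pics/t2.png

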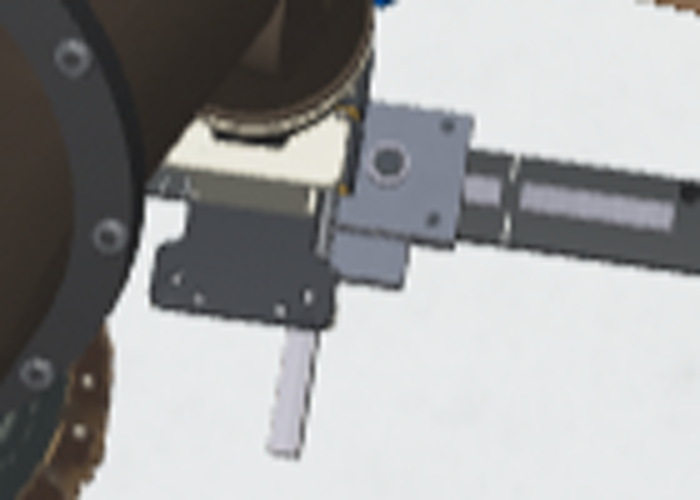

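```bash
cat >> h.py <<'E'
def c5(u,v,z): return g(ray("top",205+(u-2)/5,160+(v-2)/5,z))
E
python3 -c "
from h import *
print(c5(389,161,.051),c5(457,242,.04),c5(472,117,.04), c5(329,154,.051))"
```

```text
[ 0.0008041 -0.0333865  0.051    ] [-0.02915363 -0.06859646  0.04      ] [ 0.02951951 -0.0672287   0.04      ] [ 0.00014139 -0.00630559  0.051     ]
```

View pics/s2.png

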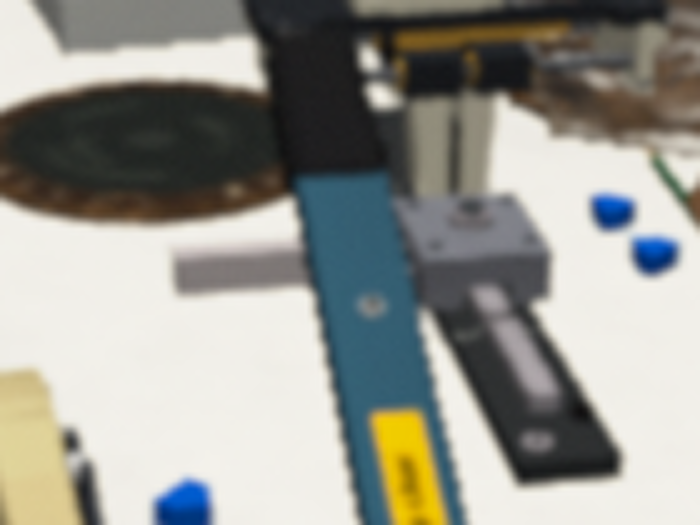

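```bash
python3 -m crank '[[0,0,-0.004,0,0],[0,0,-0.004,0,0],[0,0,-0.004,0,0],[0,0,-0.004,0,0],[0,0,-0.004,0,0],[0,0,-0.004,0,0],[0,-0.001,-0.004,0,0],[0,-0.001,-0.004,0,0]]'
python3 -c "from h import *;st()"
python3 -m crank '[[0,0,-0.002,0,0],[0,0,-0.002,0,0],[0,0,-0.002,0,0],[0,0,-0.002,0,0],[0,0,0,0,0],[0,0,0,0,0],[0,0,0,0,0],[0,0,0,0,0]]'
python3 - <<'E'
from h import *
st()
crop(arm.get_image("top"),205,160,140,100,5,"pics/t3.png")
crop(arm.get_image("side"),200,180,140,105,5,"pics/s3.png")
E
```

```text
clock: 4.97
position: [0.5759, 0.0178, 0.0446]
ee_rot: [2.259, 2.183, 0.001]
force: [1.1, 1.3, -0.5]
width: 0.005
t 4.97 world [0.5759 0.0178 0.0446] gauge [0.0016 0.0013 0.0446] jaw deg -1.96 tilt [ 0.001 -0.    -1.   ] F [ 1.14  1.29 -0.55] w 0.005
clock: 5.63
position: [0.5754, 0.0146, 0.0445]
ee_rot: [-2.259, -2.183, 0.001]
force: [-0.3, 0.1, -0.5]
width: 0.004
t 5.63 world [0.5754 0.0146 0.0445] gauge [ 0.0012 -0.0019  0.0445] jaw deg -1.97 tilt [-0. -0. -1.] F [-0.28  0.15 -0.46] w 0.004
```

View pics/t3.png

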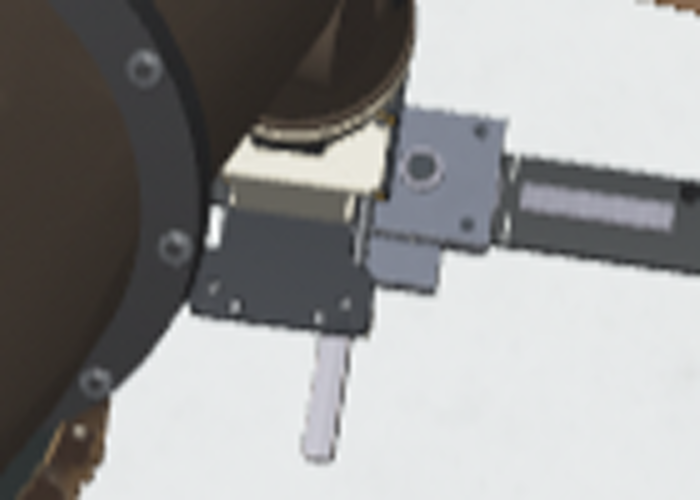

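View pics/s3.png

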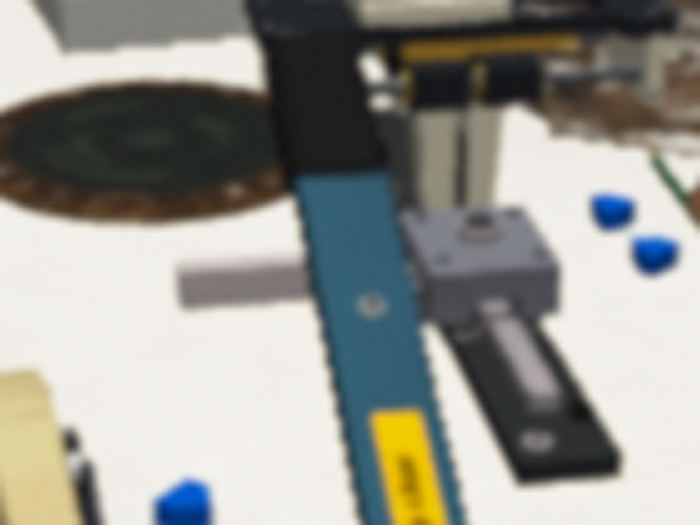

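```bash
python3 -c "
from h import *
print(c5(422,167,.051),c5(491,249,.04),c5(507,121,.04))"
```

```text
[ 0.00018581 -0.04840421  0.051     ] [-0.03014368 -0.08415947  0.04      ] [ 0.02993884 -0.08324993  0.04      ]
```

```bash
python3 -m crank '[[0,0,-0.002,0,0],[0,0,-0.002,0,0],[0,0,-0.002,0,0],[0,0,-0.002,0,0],[0,0,-0.001,0,0],[0,0,0,0,0],[0,0,0,0,0],[0,0,0,0,0]]'
python3 - <<'E'
from h import *
st()
crop(arm.get_image("top"),205,160,140,100,5,"pics/t4.png")
crop(arm.get_image("side"),200,180,140,105,5,"pics/s4.png")
E
```

```text
clock: 6.4
position: [0.5757, 0.0111, 0.0446]
ee_rot: [2.259, 2.183, 0.0]
force: [0.0, 0.9, 0.7]
width: 0.007
t 6.4 world [0.5757 0.0111 0.0446] gauge [ 0.0016 -0.0055  0.0446] jaw deg -1.97 tilt [ 0. -0. -1.] F [0.04 0.89 0.7 ] w 0.007
```

View pics/t4.png

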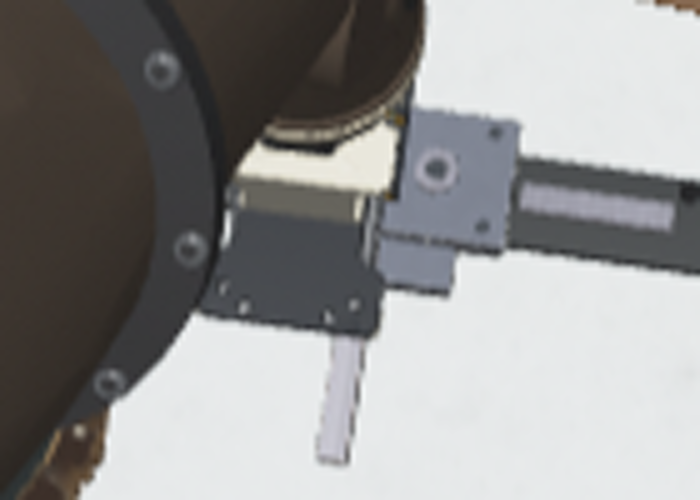

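View pics/s4.png

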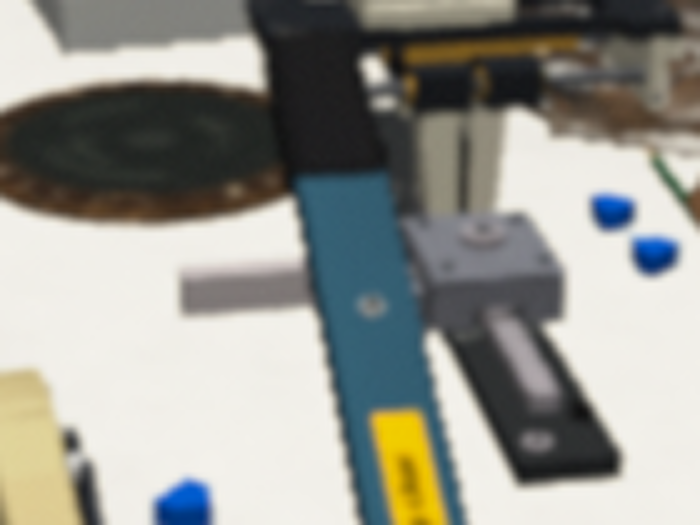

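```bash
python3 -c "
from h import *
print(c5(436,169,.049),c5(505,253,.04),c5(521,123,.04))"
```

```text
[ 0.00068573 -0.05468478  0.049     ] [-0.0310595  -0.09063011  0.04      ] [ 0.02991957 -0.08967939  0.04      ]
```

```bash
python3 -m crank '[[0,0,0.02,0,0],[0,0,0.03,0,0],[0,0,0.01,0.05,0],[0,0,0,0.08,0],[0,0,0,0.1,0.04],[0.5,-0.03,0.05,0.1,0.04],[1,-0.06,0.08,0.05,0.06],[1,-0.06,0.08,0,0.06]]'
python3 -c "
from h import *
st();np.set_printoptions(precision=4,suppress=True)
print('pen',ray('top',122,262,.0),'tray',ray('top',114,238,.0),ray('top',112,187,0.03));a=np.radians(12)
for so in(.025,0): print(w(-.124-(.096+so)*np.sin(a),.176+(.096+so)*np.cos(a),.022))
print(w(-.120-(.096)*np.sin(a),.078+(.096)*np.cos(a),.022))
"
```

```text
clock: 7.17
position: [0.5209, 0.1163, 0.1957]
ee_rot: [2.015, 2.404, 0.011]
force: [1.0, 2.0, -0.4]
width: 0.176
t 7.17 world [0.5209 0.1163 0.1957] gauge [-0.0576  0.0973  0.1957] jaw deg 10.07 tilt [ 0.008  0.002 -1.   ] F [ 0.96  2.   -0.41] w 0.176
pen [0.3844 0.3331 0.    ] tray [0.4372 0.3617 0.    ] [0.5504 0.3752 0.03  ]
[0.4376 0.3169 0.022 ]
[0.4418 0.2923 0.022 ]
[0.4417 0.1942 0.022 ]
```

```bash
python3 -m crank '[[1,-0.034,0.08,0,0],[1,-0.034,0.08,0,0],[1,-0.034,0.08,0,0],[1,-0.034,0.08,0,0],[1,-0.03,0.08,0,0],[1,-0.02,0.05,0,0],[1,0,0,0,0],[1,0,0,0,0]]'
python3 - <<'E'
from h import *
st()
crop(arm.get_image("top"),150,160,200,120,4,"pics/t5.png")
crop(arm.get_image("side"),200,180,140,105,5,"pics/s5.png")
E
```

```text
clock: 7.83
position: [0.4425, 0.2975, 0.191]
ee_rot: [-2.013, -2.412, 0.0]
force: [-0.2, -0.9, 0.4]
width: 0.753
t 7.83 world [0.4425 0.2975 0.191 ] gauge [-0.1434  0.2751  0.191 ] jaw deg 10.3 tilt [-0.001  0.    -1.   ] F [-0.18 -0.86  0.36] w 0.753
```

View pics/t5.png

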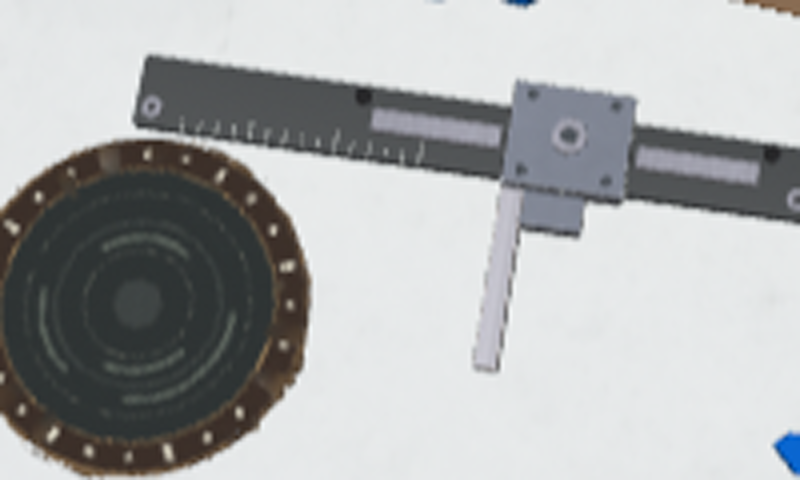

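View pics/s5.png

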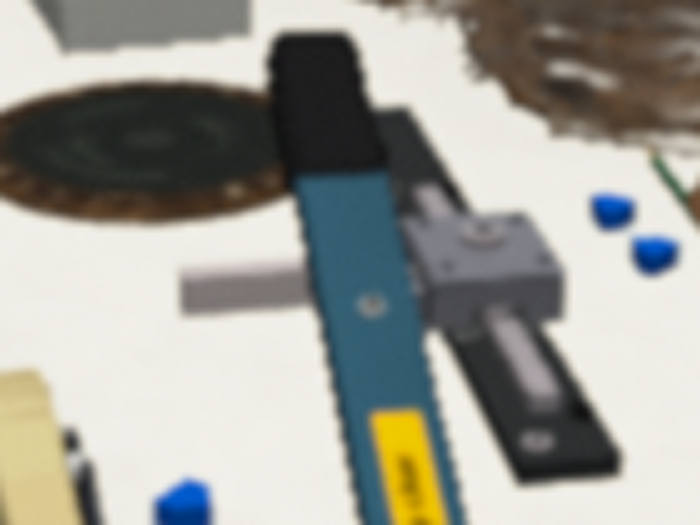

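```bash
python3 -m crank '[[1,-0.007,0.025,-0.02,0],[1,0,0,-0.08,0],[1,0,0,-0.08,0],[1,0,0,-0.08,0],[1,0,0,-0.08,0],[1,0,0,-0.04,0],[1,0,0,-0.02,0],[1,0,0,-0.01,0]]'
python3 -c "from h import *;st()"
```

```text
clock: 8.6
position: [0.4409, 0.3042, 0.0257]
ee_rot: [-2.02, -2.406, 0.003]
force: [-0.9, -0.7, -0.1]
width: 0.995
t 8.6 world [0.4409 0.3042 0.0257] gauge [-0.1453  0.2818  0.0257] jaw deg 9.97 tilt [-0.001 -0.002 -1.   ] F [-0.91 -0.74 -0.14] w 0.995
```

```bash
python3 -m crank '[[1,0,0,-0.008,0],[1,0,-0.01,0,0],[1,0,-0.01,0,0],[1,0,-0.01,0,0],[1,0,-0.01,0,0],[1,0,-0.01,0,0],[1,0,-0.01,0,0],[1,0,-0.01,0,0]]'
python3 - <<'E'
from h import *
st()
crop(arm.get_image("top"),120,160,180,130,4,"pics/t6.png")
E
```

```text
clock: 9.27
position: [0.4414, 0.2767, 0.0243]
ee_rot: [2.019, 2.407, 0.001]
force: [-0.2, 0.0, -0.1]
width: 0.998
t 9.27 world [0.4414 0.2767 0.0243] gauge [-0.1437  0.2543  0.0243] jaw deg 10.04 tilt [ 0.  0. -1.] F [-0.2   0.03 -0.13] w 0.998
```

View pics/t6.png

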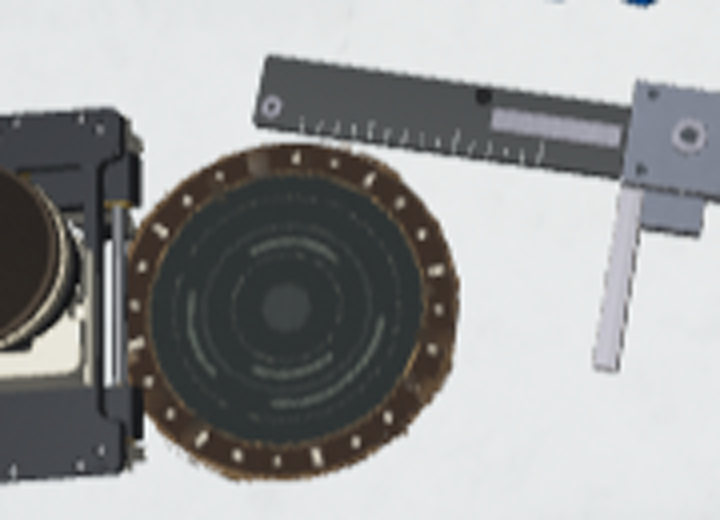

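```bash
cat >> h.py <<'E'
def pk(u,v,u0,v0,s,z=.01): return g(ray("top",u0+(u-(s-1)/2)/s,v0+(v-(s-1)/2)/s,z))
E
python3 -c "
from h import *
print(pk(286,306,120,160,4))"
python3 -m crank '[[1,0,-0.01,-0.004,0],[1,0,-0.01,0,0],[1,0,-0.01,0,0],[1,0,-0.01,0,0],[1,0,-0.01,0,0],[1,0,-0.01,0,0],[1,0,-0.01,0,0],[1,0,-0.01,0,0]]'
python3 - <<'E'
from h import *
st()
crop(arm.get_image("top"),120,160,180,130,4,"pics/t7.png")
E
```

```text
[-0.12250268  0.16039059  0.01      ]
clock: 9.98
position: [0.4412, 0.2446, 0.0224]
ee_rot: [-2.019, -2.407, 0.0]
force: [0.9, -0.7, -0.7]
width: 0.998
t 9.98 world [0.4412 0.2446 0.0224] gauge [-0.1425  0.2222  0.0224] jaw deg 10.04 tilt [-0. -0. -1.] F [ 0.93 -0.68 -0.7 ] w 0.998
```

View pics/t7.png

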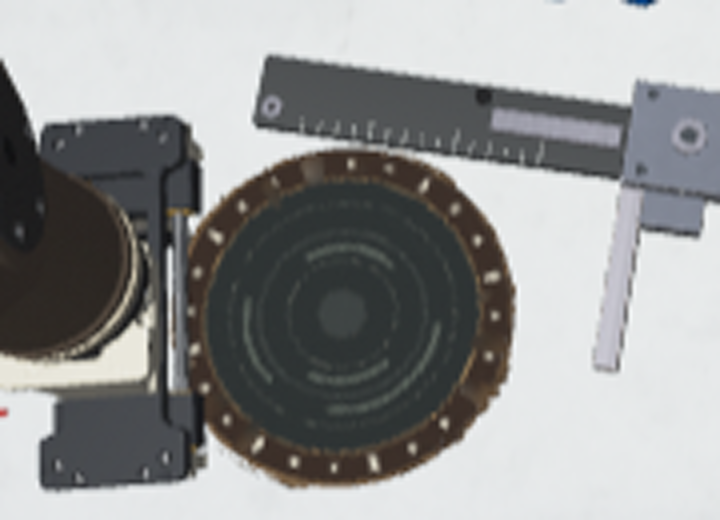

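```bash
python3 -c "
from h import *
print(pk(342,314,120,160,4))"
```

```text
[-0.12242252  0.12775775  0.01      ]
```

```bash
python3 -m crank '[[1,0,-0.01,0,0],[1,0,-0.01,0,0],[1,0,-0.01,0,0],[1,0,-0.01,0,0],[1,0,-0.01,0,0],[1,0,-0.01,0,0],[1,0,-0.01,0,0],[1,0,-0.01,0,0]]'
python3 - <<'E'
from h import *
st()
crop(arm.get_image("top"),150,160,180,130,4,"pics/t8.png")
E
```

```text
clock: 10.7
position: [0.4413, 0.2126, 0.0224]
ee_rot: [2.019, 2.407, 0.0]
force: [0.5, -0.4, -0.1]
width: 1.002
t 10.7 world [0.4413 0.2126 0.0224] gauge [-0.1411  0.1903  0.0224] jaw deg 10.03 tilt [ 0.  0. -1.] F [ 0.47 -0.38 -0.09] w 1.002
```

View pics/t8.png

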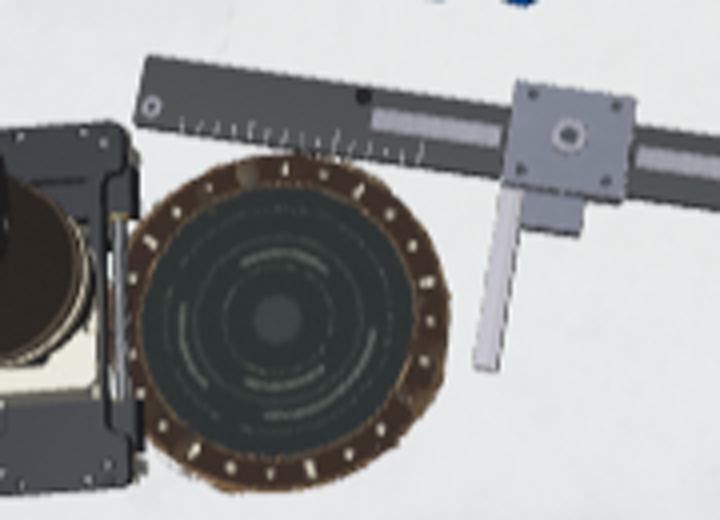

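```bash
python3 -c "
from h import *
print(pk(278,319,150,160,4))"
python3 -m crank '[[1,0,-0.006,0,0],[1,0,-0.006,0,0],[1,0,-0.006,0,0],[1,0,-0.004,0,0],[1,0,-0.004,0,0],[1,0,-0.003,0,0],[1,0,0,0,0],[1,0,0,0,0]]'
python3 - <<'E'
from h import *
st()
crop(arm.get_image("top"),150,160,180,130,4,"pics/t9.png")
E
```

```text
[-0.12063963  0.09550239  0.01      ]
clock: 11.42
position: [0.4412, 0.2013, 0.0224]
ee_rot: [2.019, 2.407, -0.0]
force: [-0.6, 0.1, -0.3]
width: 0.998
t 11.42 world [0.4412 0.2013 0.0224] gauge [-0.1407  0.179   0.0224] jaw deg 10.04 tilt [ 0. -0. -1.] F [-0.6   0.15 -0.29] w 0.998
```

View pics/t9.png

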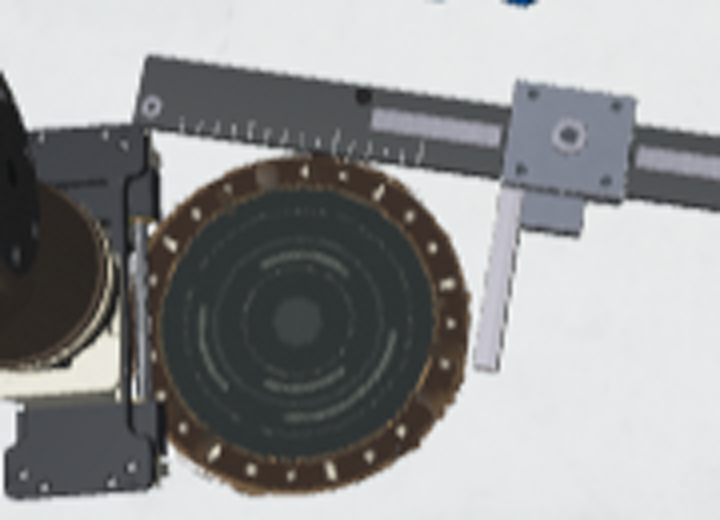

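```bash
python3 -c "
from h import *
print(pk(297,321,150,160,4))"
python3 -m crank '[[1,0,-0.003,0,0],[1,0,-0.003,0,0],[1,0,-0.002,0,0],[1,0,-0.002,0,0],[1,0,-0.002,0,0],[1,0,0,0,0],[1,0,0,0,0],[1,0,0,0,0]]'
python3 - <<'E'
from h import *
st()
crop(arm.get_image("top"),150,160,180,130,4,"pics/t10.png")
E
```

```text
[-0.12020767  0.08453875  0.01      ]
clock: 12.13
position: [0.4412, 0.1966, 0.0224]
ee_rot: [2.019, 2.407, -0.0]
force: [0.2, -0.2, -0.2]
width: 1.002
t 12.13 world [0.4412 0.1966 0.0224] gauge [-0.1405  0.1742  0.0224] jaw deg 10.04 tilt [ 0. -0. -1.] F [ 0.22 -0.22 -0.17] w 1.002
```

View pics/t10.png

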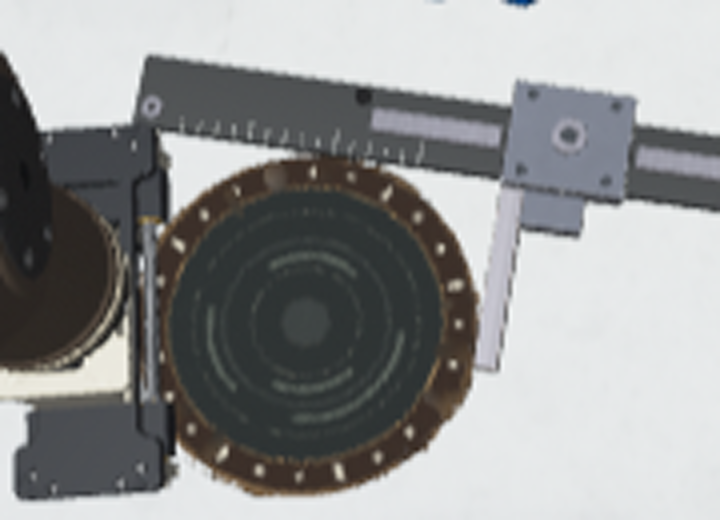

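```bash
python3 -m crank '[[1,0,-0.001,0,0],[1,0,-0.001,0,0],[1,0,-0.001,0,0],[1,0,-0.001,0,0],[1,0,0,0,0],[1,0,0,0,0],[1,0,0,0,0],[1,0,0,0,0]]'
python3 -c "from h import *;st()"
python3 -m crank '[[1,0.001,-0.001,0,0],[1,0.001,-0.001,0,0],[1,0,0,0,0],[1,0,0,0,0],[1,0,0,0,0],[1,0,0,0,0],[1,0,0,0,0],[1,0,0,0,0]]'
python3 - <<'E'
from h import *
st()
crop(arm.get_image("top"),150,160,180,130,4,"pics/t11.png")
E
```

```text
clock: 12.85
position: [0.4413, 0.195, 0.0224]
ee_rot: [2.018, 2.407, 0.0]
force: [0.1, -0.4, 0.3]
width: 0.998
t 12.85 world [0.4413 0.195  0.0224] gauge [-0.1404  0.1727  0.0224] jaw deg 10.04 tilt [ 0. -0. -1.] F [ 0.07 -0.4   0.31] w 0.998
clock: 13.52
position: [0.442, 0.1944, 0.0224]
ee_rot: [-2.018, -2.407, -0.0]
force: [-0.3, 3.1, 0.5]
width: 0.998
t 13.52 world [0.442  0.1944 0.0224] gauge [-0.1396  0.1721  0.0224] jaw deg 10.05 tilt [ 0.  0. -1.] F [-0.31  3.1   0.51] w 0.998
```

View pics/t11.png

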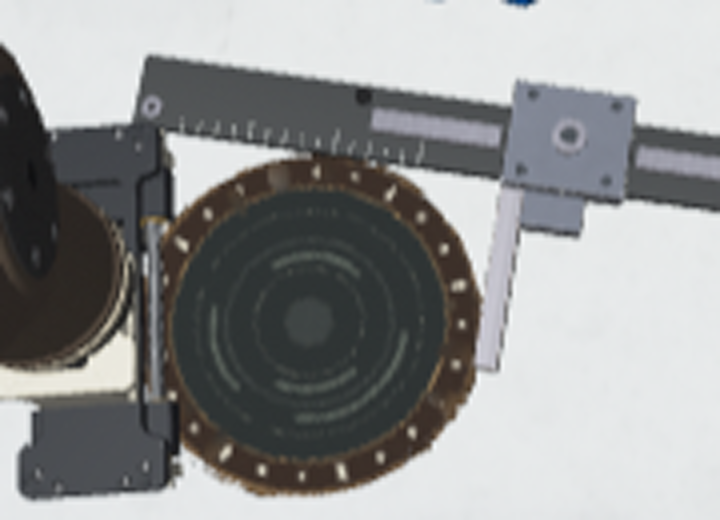

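```bash
python3 -c "
from h import *
print(pk(308.5,321.5,150,160,4))"
python3 -m crank '[[1,0.001,0,0,0],[1,0.001,0,0,0],[1,0,0,0,0],[1,0,0,0,0],[1,0,0,0,0],[1,0,0,0,0],[1,0,0,0,0],[1,0,0,0,0]]'
python3 -c "from h import *;st()"
```

```text
[-0.11954296  0.07797676  0.01      ]
clock: 14.23
position: [0.4429, 0.1943, 0.0224]
ee_rot: [2.018, 2.407, 0.0]
force: [-0.8, 3.3, -0.7]
width: 1.0
t 14.23 world [0.4429 0.1943 0.0224] gauge [-0.1387  0.172   0.0224] jaw deg 10.04 tilt [ 0.  0. -1.] F [-0.77  3.25 -0.69] w 1.0
```

```bash
python3 -m crank '[[1,0.001,0,0,0],[1,0.001,0,0,0],[1,0.001,0,0,0],[1,0,0,0,0],[1,0,0,0,0],[1,0,0,0,0],[1,0,0,0,0],[1,0,0,0,0]]'
python3 -c "from h import *;st()"
python3 -m crank '[[1,0.001,0,0,0],[1,0.001,0,0,0],[1,0,0,0,0],[1,0,0,0,0],[1,0,0,0,0],[1,0,0,0,0],[1,0,0,0,0],[1,0,0,0,0]]'
python3 -c "
from h import *;st()
crop(arm.get_image('top'),150,160,180,130,4,'pics/t12.png')"
```

```text
clock: 14.9
position: [0.4437, 0.1942, 0.0223]
ee_rot: [-2.018, -2.407, 0.001]
force: [-3.5, 3.8, 0.4]
width: 1.001
t 14.9 world [0.4437 0.1942 0.0223] gauge [-0.138   0.172   0.0223] jaw deg 10.04 tilt [-0.001 -0.    -1.   ] F [-3.5   3.81  0.44] w 1.001
clock: 15.57
position: [0.4439, 0.1942, 0.0222]
ee_rot: [-2.018, -2.407, 0.002]
force: [-5.0, 5.3, 0.3]
width: 1.0
t 15.57 world [0.4439 0.1942 0.0222] gauge [-0.1378  0.172   0.0222] jaw deg 10.05 tilt [-0.002 -0.    -1.   ] F [-4.97  5.28  0.32] w 1.0
```

View pics/t12.png

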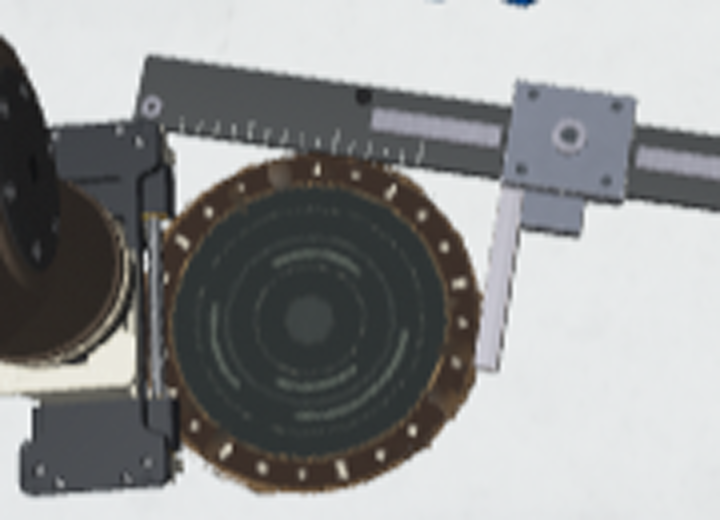

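```bash
python3 -m crank '[[1,-0.001,0.001,0,0],[1,-0.001,0.001,0,0],[1,-0.001,0.002,0,0],[1,-0.001,0.003,0,0],[1,-0.001,0.006,0,0],[1,-0.002,0.01,0,0],[1,-0.002,0.015,0,0],[1,-0.002,0.02,0,0]]'
python3 -m crank '[[1,0,0.01,0.01,0],[1,0,0,0.04,0],[1,0,0,0.08,0],[1,0,0,0.1,0],[1,0,0.05,0.1,0],[1,0,0.08,0.05,0],[1,0,0.08,0,0],[1,0,0,0,0]]'
python3 - <<'E'
from h import *
st()
im=arm.get_image("top")
cv2.imwrite("pics/top13.png",im[:,:,::-1])
crop(im,175,165,150,110,5,"pics/t13.png")
crop(arm.get_image("side"),180,170,150,110,5,"pics/s13.png")
E
```

```text
clock: 16.28
position: [0.4406, 0.2177, 0.0224]
ee_rot: [2.019, 2.406, 0.0]
force: [-0.4, 0.5, -0.2]
width: 1.0
clock: 16.95
position: [0.44, 0.3123, 0.1738]
ee_rot: [-2.008, -2.414, -0.011]
force: [0.3, 1.3, -0.1]
width: 0.998
t 16.95 world [0.44   0.3123 0.1738] gauge [-0.1466  0.2899  0.1738] jaw deg 10.47 tilt [ 0.003  0.006 -1.   ] F [ 0.3   1.28 -0.08] w 0.998
```

View pics/t13.png

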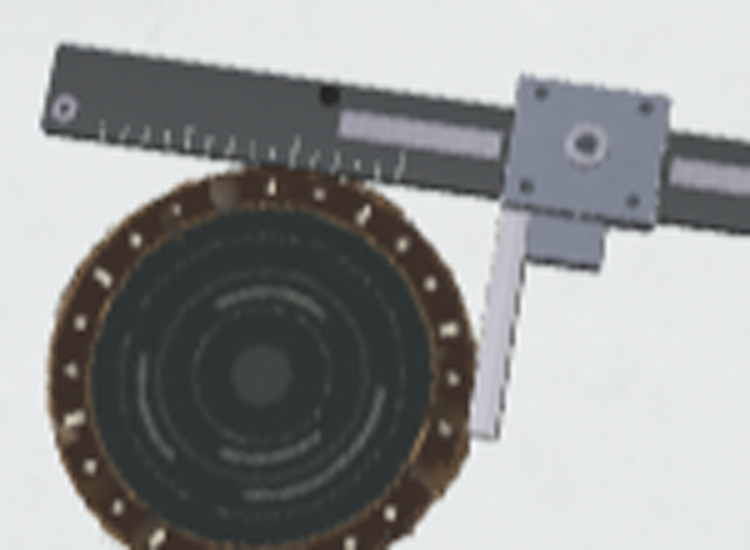

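View pics/s13.png

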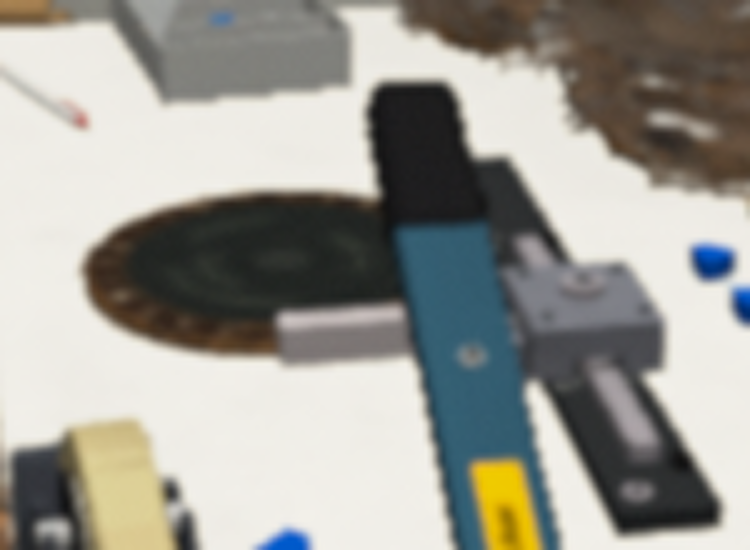

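View pics/top13.png

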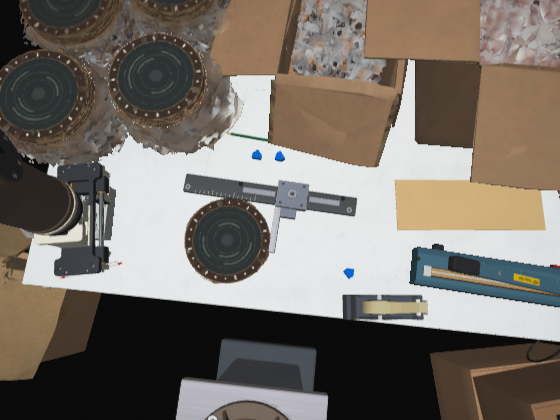

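```bash
python3 - <<'E'
from h import *
np.set_printoptions(precision=4,suppress=True)
print(pk(262,376,175,165,5), "pin",pk(586,145,175,165,5,.048),"stop left end",pk(519,73,175,165,5,.04),pk(504,207,175,165,5,.04))
print("arm tip L",pk(470,435,175,165,5,.025))
b=cv2.imread("pics/top0.png").astype(int);a=cv2.imread("pics/top13.png").astype(int)
d=np.abs(a-b).sum(2)
for n,(u,v) in dict(p0=(257,155),p1=(280,156),p2=(349,272),pencil=(250,136),tape=(385,307)).items(): print(n,d[v-10:v+11,u-12:u+13].max())
E
python3 -m crank '[[1,0,0,0,0],[1,0,0,0,0],[1,0,0,0,0],[1,0,0,0,0],[1,0,0,0,0],[1,0,0,0,0],[1,0,0,0,0],[1,0,0,0,0]]'
```

```text
[-0.119   0.0775  0.01  ] pin [ 0.0005 -0.0547  0.048 ] stop left end [ 0.0317 -0.0195  0.04  ] [-0.0313 -0.0221  0.04  ]
arm tip L [-0.1335 -0.0217  0.025 ]
p0 3
p1 3
p2 3
pencil 4
tape 3
clock: 17.72
position: [0.4405, 0.3039, 0.1716]
ee_rot: [2.019, 2.407, -0.0]
force: [0.5, -0.6, -0.1]
width: 0.998
```

```bash
python3 -c "
from cell import arm
print(arm.sign_off())"
```

```text
the job is handed in; nothing more can be done
None
```

The stop is in the middle notch and the bagged dial rests against both the rail's front face and the stop's arm. I handed the job in at about 17.7 s of the 53 s allowed.

- **Stop:** I pushed it right with the closed fingertips, over the first notch. In the last picture the pin measured gauge y -54.7 mm, against -55 mm for the notch, and its cap stood lower in the sleeve. After the pack was pushed in, the stop had not moved.
- **Pack:** I cradled it with the open fingertips and pushed it along the rail. Before I backed off, I felt both contacts, about 5 N from the rail and 5 N from the arm, below the 7 to 11 N that would push the stop out of its notch. After backing off, its centre measured (-119.0, 77.5) mm in the gauge frame, against a home of (-120, 78) mm. That is within the roughly 1–2 mm measuring accuracy.
- **Other things:** the game pieces, pencil and tape dispenser look the same in the before and after pictures. The gripper was clear of everything, about 17 cm up, when I handed in.

None of the checks failed or disagreed. The small gap at each contact can't be seen at the picture's resolution, so contact rests on the forces felt and the measured centre.

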